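# Refit the lathe's control modules with the isolator off

### The job

First, with the T-key from the rack, lowered down the isolator's shaft onto the square stem, turn the stem counter-clockwise to its stop (off). Then fit every loose relay module on the bench onto the raised rail: hook its rigid lip under one edge of the rail and rock it down until the sprung foot clicks under the other edge, so that it sits flat and square on the rail, anywhere between the end stops. Only when all of them are home, turn the stem clockwise to its other stop (on) with the key, hang the key back in the rack, shank down between the arms and T-bar across them, and leave the other tools on the bench where they are.

Things in the scene. Friction and masses are not known exactly. Their poses are not given: they have to be found in the camera images.
- rail_top (a point): raised top-hat steel rail, fixed on a backplate; point: middle of the rail's top face, 42 mm above the table; z up, y along the rail, x across it, away from the robot. Flange 50 mm wide (x -25 to +25), 5 mm thick, 33 mm free under its edges, on an 18 mm web. Grey end stops, 12 mm high, leave y -165 to +165 mm for modules, at any places.
- rail: the rail's aluminium backplate, 156 (x) by 400 (y) by 4 mm, fixed on the table; origin at table level under the rail's middle, axes as rail_top. Grey cable trunking 40 mm high runs along its far edge, x +62 to +76 mm.
- mod0_mid (a point): loose relay module (all alike, 2 or 3 present; more under mod1 to mod3), 92 (x) by 56 (y) by 74 mm, 0.3 to 0.5 kg: grey body from 21 to 49 mm above its underside, black nose 44 (x) by 56 mm from 49 to 74. Grip it across the flat 56 mm width. Point: its centre, 37 mm above the underside; z up as it stands, x from the lip end to the foot end (with the tab).
- mod1_mid (a point): module like mod0, same point and axes. Underside of all: a channel across, along y; its roof, which rests on the rail, is 16 mm below the point. Lip end: a leg at x -40 to -26 mm down to the underside (37 mm below the point) with a rigid lip reaching inwards to x -19 mm; lip top 29 mm below the point, a 13 mm high slot for the rail's edge. Channel ends: x -26, +28.5 mm.
- mod2_mid (a point): module like mod0, same point and axes. Foot end of all: black sprung foot with a tab 9 mm beyond the end; tooth tip at x +21 mm, tooth top 22.5 mm and bottom 36 mm below the point, sloped below. It gives way outward, up to 8 mm, when this end is pressed down with 10 to 20 N, then springs back under the rail's edge (click).
- mod3_mid (a point): module like mod0, same point and axes. The rigid lip cannot be pressed past the rail: hold the module with its foot end about 0.5 rad (30 degrees) up, bring the lip in under one edge of the rail, then rock the foot end down. Not clicked, its foot end stands about 10 mm or more too high. It can be slid along the rail.
- shaft_mouth (a point): centre of the mouth of the isolator's shaft, 120 mm above the table: a fixed grey square tower, 60 mm outside, bore 44 mm square, on a 100 mm square base; z up, x and y along the tower's sides. On the bore's axis stands a brass square stem, 14 mm across; its top (tapered over 8 mm) lies 74 mm below the mouth.
- stem (a joint): angle of the square stem (rad): at 0 its sides lie along the tower's x and y; grows clockwise as seen from above; stops at 0 (off) and 1.35 (on); starts between 1.13 and 1.35; turns against 0.12 N m of friction and stays where it is left.
- key_mid (a point): steel T-key, 190 mm long, 0.45 kg, hanging in the rack; point: on its axis, 95 mm above its lower end; z up along the key, y along the T-bar. Lower end: square socket, 25 mm outside, 16.5 mm inside, 22 mm deep. Shank 16 mm round. T-bar 110 mm long, 16 mm square, 130 to 146 mm above the lower end. On top a grip head, 24 mm square, from 146 to 190 mm. Sides along x and y.
- rack_seat (a point): fixed steel key rack; point: midway between the tops of its two arms, 160 mm above the table. Arms 12 mm wide along x, from x -39 to +51 mm, 42 mm apart in y (inner faces); an upright plate joins them at x +48 mm. The key hangs with its shank between the arms and its T-bar (along y) lying across both; its centre is then 35 mm below this point.
- jaw: bystander: a stepped steel chuck jaw, 70 by 26 by 32 mm; origin under its centre
- drill_chuck: bystander: a steel drill chuck, 52 mm across, 85 mm high, standing
- mug: bystander: a white mug, 80 mm across, 90 mm high
- oil: bystander: a white plastic bottle with a black cap, 60 mm across, 160 mm high
- spanner: bystander: a steel spanner 180 mm long, lying flat
- collet: bystander: a steel collet, 60 mm across, 55 mm high, standing

How it is judged (in metres and radians):
On the way, in this order (a step that is already met when the one before it is completed fails the run):
1. the isolator's stem is turned off, to its stop (value of joint stem below 0.15 rad), for 0.2 s.
2. every module present is clicked home on the rail (z of mod0_mid in the frame of rail_top between 0.0125 and 0.0195 m and x of mod0_mid in the frame of rail_top between -0.007 and 0.007 m and y of mod0_mid in the frame of rail_top between -0.165 and 0.165 m and angle between each of mod0_mid, mod1_mid, mod2_mid, mod3_mid's own z axis and vertical below 0.06 rad and angle between the x axis of each of mod0_mid, mod1_mid, mod2_mid, mod3_mid and the x axis of rail_top, either way round below 0.12 rad and z of mod1_mid in the frame of rail_top between 0.0125 and 0.0195 m and x of mod1_mid in the frame of rail_top between -0.007 and 0.007 m and y of mod1_mid in the frame of rail_top between -0.165 and 0.165 m and z of mod2_mid in the frame of rail_top between 0.0125 and 0.0195 m and x of mod2_mid in the frame of rail_top between -0.007 and 0.007 m and y of mod2_mid in the frame of rail_top between -0.165 and 0.165 m and z of mod3_mid in the frame of rail_top between 0.0125 and 0.0195 m and x of mod3_mid in the frame of rail_top between -0.007 and 0.007 m and y of mod3_mid in the frame of rail_top between -0.165 and 0.165 m), for 0.3 s.
3. the isolator's stem is turned on again, to its stop (value of joint stem above 1.2 rad), for 0.2 s.
At the end, for the whole second after the job is handed in: Every module present is home on the rail: centre 16 +/- 3.5 mm above its top, within 7 mm of its middle line, level within 0.06 rad, square within 0.12 rad; stem beyond 1.2 rad; key hung in its rack (within 20 mm across the arms, -35 to +30 mm along), upright within 0.12 rad; all at rest (all of step 2 and value of joint stem above 1.2 rad and x of key_mid in the frame of rack_seat between -0.035 and 0.03 m and y of key_mid in the frame of rack_seat between -0.02 and 0.02 m and z of key_mid in the frame of rack_seat between -0.042 and -0.029 m and angle between key_mid's own z axis and vertical below 0.12 rad and linear speed of each of mod0, mod1, mod2, mod3, key below 0.03 m/s); the robot touches nothing.
It fails at once if a bystander is moved by more than 40 mm (distance of any of jaw, drill_chuck, mug, oil, spanner, collet from where it was at the start of the episode above 0.04 m).
Of mod0, mod1, mod2, mod3 only 2 to 3 are there at a start; the rules pass over those that are not, and their reading is None.
At some moment in a run one of mod0, mod1, mod2, mod3 may be knocked a few centimetres aside while the robot is not near it.
It also fails if it takes over 208 s, if anything falls off the work surface, if the arm or the gripper's body presses on something with over 40 N, if the wrist force passes 120 N, or if a joint passes its speed limit or range.

### The arm

A 6-joint arm with a two-finger parallel gripper is mounted at the origin on the work surface. World frame = base frame: x ahead of the robot, y to its left, z up, the work surface at z = 0. Lengths are in mm, angles in rad, forces in N, time in s.
With the tool pointing down it reaches from about 325 to 875 mm from the base axis. Payload 4.4 kg.
Tool frame: the origin (TCP) lies on the centre line of the jaws, within the pads' length; the fingertips stand ahead of it and the grasp point (between the pads) lies 6 mm ahead of it (ctrl.tcp_to_tips is the z of the fingertips in the tool frame, in mm); z points along the fingers, y is the line along which they close (so a half turn about z gives the same grasp; the last joint's range is limited). The gripper opens to 85 mm and grips with 20 to 120 N. Pads are 22 mm wide; open, the fingers measure 114 mm over their backs; the gripper's body (76 mm by 85 mm) begins 54 mm behind the grasp point. The pads swing forward as they close: fully open they stand 13 mm farther back than shut.
Start: joints at [-1.454, 0.207, 1.542, -0, 1.393, -0.15], TCP at [152.138, -554.51, 256.282] pointing down, gripper open.
Joint ranges: [-2.73, 2.73], [-0.86, 2.22], [0.23, 2.46], [-1.11, 4.25], [0.08, 2.63], [-2.82, 2.82]. Speed limits (rad/s): [2.79, 2.79, 3.14, 3.14, 3.14, 3.14].

### API

Orientations are given as a 3x3 rotation matrix whose columns are the frame's x, y, z axes.
In Python, from plant import ctrl, sensors, optics gives the robot as it stands. Calls block until the motion is done:
- ctrl.move_ptp(position, orientation): joint-space move of the TCP to a pose.
- ctrl.move_l(position, rot=None, vel=150, threshold=None): straight line of the TCP; rot=None keeps the orientation; vel is the mean speed in mm/s. With threshold (N) it stops when the force on the tool has changed by that much, and returns True; else False.
- ctrl.set_joints(angles): joint-space move.
- ctrl.gripper_to(opening, force=None): finger opening in mm; force is the grip in N (None keeps the last); returns when the fingers have stopped.
- ctrl.hold(seconds).
- ctrl.solve_ik(position, orientation): joint angles nearest the present ones, or None.
- sensors.read_state(): the state.
- optics.grab_frame(name): name is "side" or "top"; returns (picture, depth): 384x512x3 uint8, red, green, blue; 384x512 float32, mm along the optical axis (not along the pixel's ray), 0 where there is no reading.
- optics.camera_params(name): a dict with "mtx" (3x3 intrinsics, pixels), "R" (3x3) and "t" (3): a world point X has camera coordinates R X + t. Camera axes: x right, y down, z forward; pixel columns grow to the right and rows downward; lengths in mm; the calibration is good to about 2 mm. A picture is of the moment at which its call begins. camera_params takes no time and is no camera call.
A pose or a line that the arm cannot do raises ctrl.MotionError and nothing moves.
- ctrl.finish_job(): hands the job in; it is judged then, once.
The state is a dict: "t": time; "q": joint angles; "qvel": joint speeds; "tau": joint torques, N m; "eef_pos": TCP position; "eef_rot": TCP orientation; "force": force on the tool from outside, world axes, zero at the start; "wrist_torque": the same for the moment, N m; "grip_width": finger opening in mm; "grasp_force": force on a finger pad.
Only numpy, scipy, OpenCV 4.12 (cv2) and the standard library are available. Lean on these libraries where they do the work, as an engineer would, in place of code of your own. Each camera call takes 0.05 s, during which the arm holds its last target. There are 200 camera calls.

## Working session

There is one attempt and no reset: what is moved stays moved. The work goes in short steps, each a Python script; the robot and the scene stay as the last script left them, time stands still between calls to the robot, and variables do not carry over. Pictures are saved under pics/ and viewed, at most 14 in all, crops included, and the job is handed in when it is done.

```bash
ls; mkdir -p pics; python3 - <<'E'
from plant import ctrl,sensors,optics
import cv2,numpy as np
for n in ("top","side"):
    p,d=optics.grab_frame(n); c=optics.camera_params(n)
    cv2.imwrite(f"pics/{n}0.png",cv2.resize(p[:,:,::-1],(768,576),interpolation=cv2.INTER_CUBIC)); np.save(f"{n}0.npy",d); np.save(f"{n}0rgb.npy",p)
    print(n,c["mtx"].tolist(),np.round(c["R"],3).tolist(),np.round(c["t"],1), "pos",-c["R"].T@c["t"], (d>0).mean())
print(sensors.read_state(), ctrl.tcp_to_tips)
E
```

```text
pics
top [[379.9326876757043, 0.0, 258.48948352975145], [0.0, 379.9326876757043, 198.10322017171978], [0.0, 0.0, 1.0]] [[-0.024, -1.0, -0.005], [-0.991, 0.025, -0.132], [0.132, 0.002, -0.991]] [  63.1  534.8 1240.2] pos [ 367.18773263   47.10840563 1300.42522365] 0.9959004720052084
side [[379.0474715532892, 0.0, 251.61712360880793], [0.0, 379.0474715532892, 190.43072640311215], [0.0, 0.0, 1.0]] [[-0.697, -0.717, -0.004], [-0.442, 0.434, -0.785], [0.565, -0.546, -0.619]] [423.6 324.8 855.9] pos [-44.39831966 629.64388957 786.80510443] 0.9959665934244791
{'t': 0.1, 'q': array([-1.45349481e+00,  2.07391572e-01,  1.54283518e+00, -2.37101059e-05,
        1.39352158e+00, -1.50506864e-01]), 'qvel': array([-0.00099706, -0.00194768, -0.0035972 , -0.00143445,  0.00096846,
       -0.00125569]), 'tau': array([-1.30052060e-03, -3.84096336e+01, -2.92549682e+01, -1.93234082e-04,
        4.87775644e-03,  6.79064954e-06]), 'eef_pos': array([ 152.05745219, -553.85647042,  255.19816765]), 'eef_rot': array([[ 9.64352084e-01,  2.64622338e-01, -2.75462348e-04],
       [ 2.64622311e-01, -9.64349761e-01,  2.13812792e-03],
       [ 3.00154358e-04, -2.13480160e-03, -9.99997676e-01]]), 'force': array([-0.50575997,  0.55188933, -0.28514703]), 'wrist_torque': array([-0.0141493 , -0.01542936,  0.03101023]), 'grasp_force': 0.0, 'grip_width': 85.67143690841387} 25.0
```

View pics/top0.png

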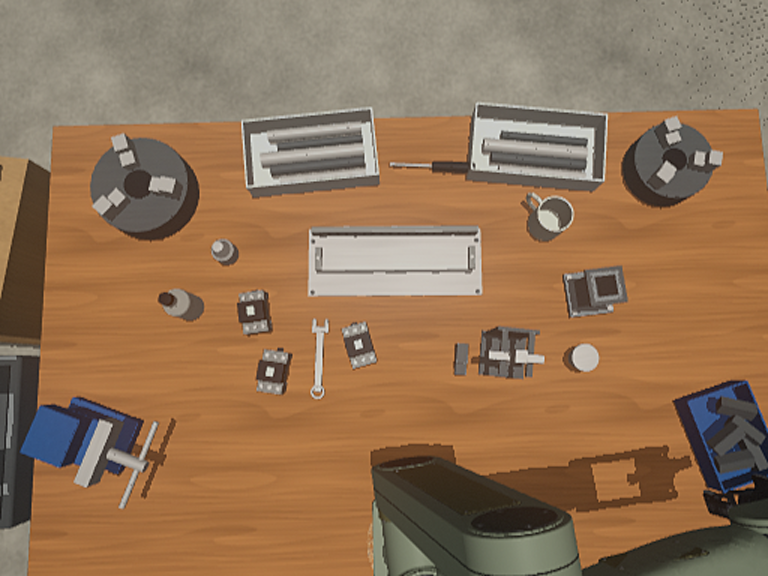

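View pics/side0.png

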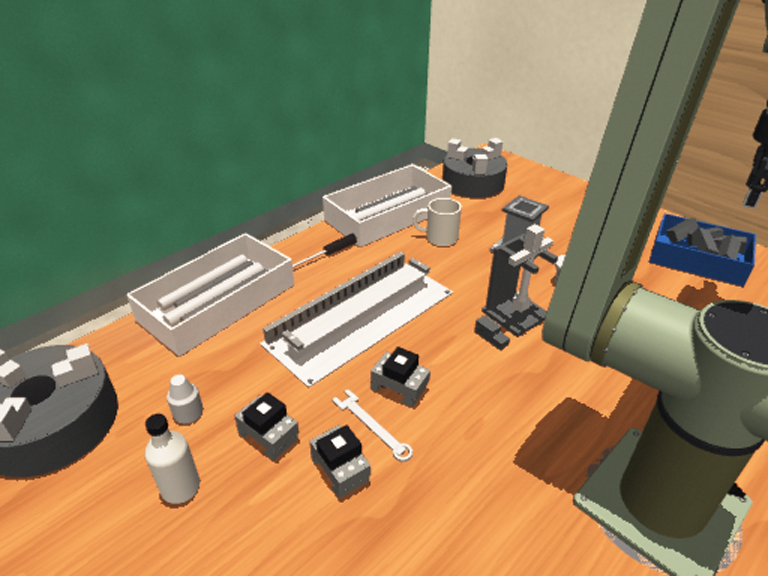

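The top view shows three modules at about (254,311), (273,371) and (359,344), the rail at (397,262), the tower at (607,285), the rack and key at (510,355), and the spanner lying between the modules at (318,360). Next I'll zoom in on the modules and the rack.

```bash
cat > h.py <<'E'
from plant import ctrl,sensors,optics
import cv2,numpy as np
from scipy.spatial.transform import Rotation as Ro
def cloud(n,d):
    c=optics.camera_params(n);v,u=np.mgrid[:d.shape[0],:d.shape[1]]
    P=np.stack([(u-c["mtx"][0,2])/c["mtx"][0,0]*d,(v-c["mtx"][1,2])/c["mtx"][1,1]*d,d],-1)
    return (P-c["t"])@c["R"]
def ray(n,u,v,z):
    c=optics.camera_params(n);o=-c["R"].T@c["t"]
    r=c["R"].T@np.linalg.inv(c["mtx"])@np.array([u,v,1.]);return o+r*(z-o[2])/r[2]
def down(a):  # tool down, closing line (tool y) at world angle a
    y=np.array([np.cos(a),np.sin(a),0]);z=np.array([0,0,-1.]);return np.stack([np.cross(y,z),y,z],1)
E
python3 - <<'E'
from h import *
p=np.load("top0rgb.npy");d=np.load("top0.npy")
a=p[185:270,145:260];b=p[170:262,295:425]
f=lambda x,s:cv2.resize(x[:,:,::-1],None,fx=s,fy=s,interpolation=cv2.INTER_CUBIC)
a=f(a,5.2);b=f(b,4)
cv2.imwrite("pics/cropA.png",a);print(a.shape)
P=cloud("top",d);Z=P[...,2]
s=np.load("side0rgb.npy");b2=f(s[120:240,310:400],3)
w=cv2.hconcat([b,cv2.copyMakeBorder(b2,0,max(0,b.shape[0]-b2.shape[0]),0,0,0)]);cv2.imwrite("pics/cropB.png",w[:600,:800]);print(w.shape)
# blobs above heights in the working area
reg=np.zeros(Z.shape,bool);reg[130:275,90:425]=1
for lo,hi in ((60,90),(34,50),(110,130),(135,150),(150,240)):
    m=(reg&(Z>lo)&(Z<hi)).astype(np.uint8)
    n,l,st,ce=cv2.connectedComponentsWithStats(m)
    for i in range(1,n):
        if st[i,4]<12: continue
        Q=P[l==i]; r=cv2.minAreaRect(Q[:,:2].astype(np.float32))
        print(lo,hi,"px",np.round(ce[i]),st[i,4],"c",np.round(r[0],1),"size",np.round(r[1],1),"ang",round(r[2],1),"zmed",round(float(np.median(Q[:,2])),1))
E
```

```text
(442, 598, 3)
(368, 790, 3)
60 90 px [104. 141.] 731 c [732.  551.1] size [ 85.7 120.7] ang 1.3 zmed 78.4
60 90 px [368. 142.] 232 c [ 712.9 -317.5] size [99.7 79.7] ang 9.1 zmed 77.3
60 90 px [146. 166.] 94 c [647.9 417.2] size [29.1 35.2] ang 25.8 zmed 80.1
60 90 px [390. 194.] 51 c [ 535.1 -377.5] size [57.   3.8] ang 4.2 zmed 74.5
60 90 px [405. 190.] 53 c [ 547.  -425.4] size [47.9 21.5] ang 38.1 zmed 75.0
60 90 px [126. 204.] 56 c [522.6 482.8] size [20.8 55. ] ang 72.8 zmed 76.2
60 90 px [167. 207.] 246 c [509.3 348.6] size [44.7 55.8] ang 7.6 zmed 72.8
60 90 px [239. 230.] 240 c [430.6 116.6] size [44.1 56.1] ang 14.6 zmed 73.2
60 90 px [180. 248.] 247 c [376.9 306.7] size [56.9 43.8] ang 79.5 zmed 72.6
34 50 px [118. 146.] 72 c [730.  525.5] size [ 20.2 122.8] ang 47.6 zmed 43.9
34 50 px [372. 141.] 35 c [ 721.4 -339.7] size [64.4 23.2] ang 41.4 zmed 43.0
34 50 px [361. 154.] 37 c [ 677.7 -303.2] size [66.1 20. ] ang 57.4 zmed 42.6
34 50 px [261. 153.] 485 c [691.3  32.5] size [378.5  15.8] ang 88.9 zmed 38.5
34 50 px [ 96. 157.] 14 c [689.9 599.8] size [42.7  3.4] ang 89.2 
[... 476 characters left out ...]
0 px [171. 217.] 121 c [491.3 347.1] size [56.3 57.2] ang 7.8 zmed 46.9
34 50 px [236. 220.] 88 c [464.3 125.5] size [20.9 55.4] ang 16.0 zmed 47.0
34 50 px [183. 238.] 111 c [410.1 300. ] size [57.  27.7] ang 73.4 zmed 47.6
34 50 px [242. 240.] 94 c [397.8 108. ] size [24.  55.4] ang 14.6 zmed 47.2
34 50 px [181. 258.] 109 c [357.6 309.9] size [56.1 52.4] ang 80.5 zmed 47.1
110 130 px [404. 191.] 462 c [ 538.2 -407.5] size [78.4 81.9] ang 5.3 zmed 119.0
110 130 px [117. 202.] 87 c [527.3 495.5] size [37.7 41.4] ang 76.2 zmed 116.9
150 240 px [110. 199.] 72 c [528.2 501.5] size [28.6 25.6] ang 65.2 zmed 157.9
150 240 px [344. 234.] 543 c [ 404.5 -199.9] size [109.1  94.3] ang 82.4 zmed 161.6
```

View pics/cropA.png

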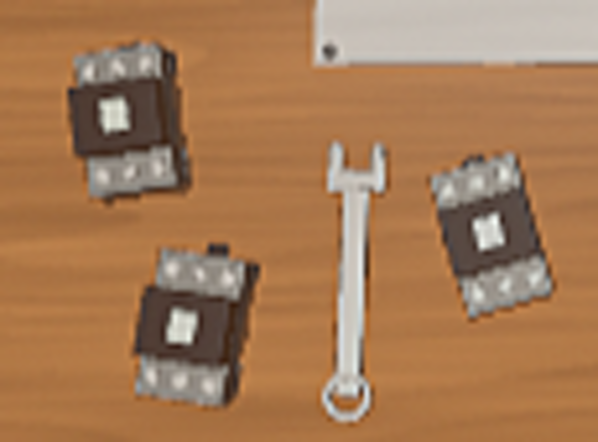

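View pics/cropB.png

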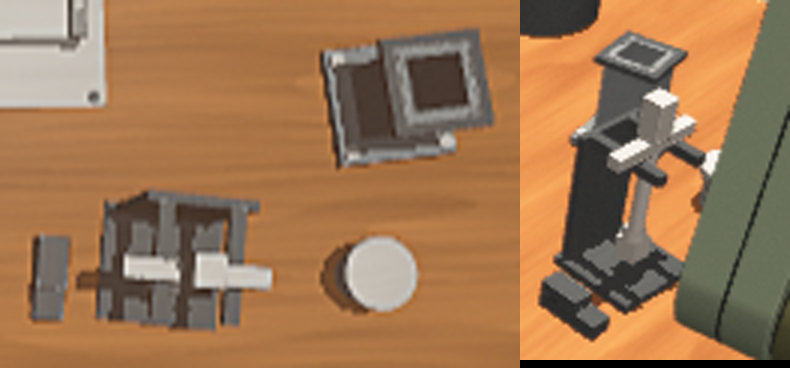

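Module 1 at crop (487,232) and module 2 at (185,325) have their tabs at the far end. Module 0 at (118,115) has its tab at the near end. The rack opens toward the robot, the key's T-bar runs from (125,265) to (270,278) with the head at (212,270), and the tower mouth is at (438,80). I'll measure these precisely in both views.

```bash
python3 - <<'E'
from h import *
def rep(name,P,lab,m):
    m=m.astype(np.uint8);n,l,st,ce=cv2.connectedComponentsWithStats(m)
    if n<2: print(name,lab,'none');return
    i=1+np.argmax(st[1:,4]);Q=P[l==i];r=cv2.minAreaRect(Q[:,:2].astype(np.float32))
    print(name,lab,st[i,4],"c",np.round(r[0],1),"mean",np.round(Q.mean(0),1),"size",np.round(r[1],1),"ang",round(r[2],1))
for n in ("top","side"):
    d=np.load(n+"0.npy");P=cloud(n,d);X,Y,Z=P[...,0],P[...,1],P[...,2]
    box=lambda x0,x1,y0,y1:(X>x0)&(X<x1)&(Y>y0)&(Y<y1)
    rep(n,P,"tower",box(470,610,-480,-330)&(Z>115)&(Z<124))
    rep(n,P,"rail",box(580,670,-170,240)&(Z>38.5)&(Z<46))
    rep(n,P,"stopL",box(580,670,100,250)&(Z>49)&(Z<58))
    rep(n,P,"stopR",box(580,670,-180,0)&(Z>49)&(Z<58))
    rep(n,P,"plate",box(500,720,-250,300)&(Z>1.8)&(Z<8)&(np.load(n+"0rgb.npy").min(-1)>120))
    K=box(330,480,-290,-120)
    rep(n,P,"tbar",K&(Z>170)&(Z<181));rep(n,P,"head",K&(Z>214)&(Z<226));rep(n,P,"arms",K&(Z>154)&(Z<165))
    for s in(1,-1): rep(n,P,"arm%d"%s,K&(Z>154)&(Z<165)&((Y+203)*s>8))
    print(n,"table z",np.median(Z[box(420,520,-80,60)&(abs(Z)<8)]),"jaw?",)
    rep(n,P,"bystander",box(360,430,-140,-70)&(Z>15)&(Z<45))
    rep(n,P,"collet",box(340,440,-400,-290)&(Z>15)&(Z<80))
E
```

```text
top tower 420 c [ 538.1 -406.5] mean [ 538.1 -406.6  119.2] size [78.4 79.9] ang 5.3
top rail 1161 c [622.5  32.8] mean [622.6  32.5  41.5] size [330.9  50.4] ang 89.3
top stopL 56 c [626.2 204.8] mean [626.6 204.9  52.4] size [10.6 48.7] ang 89.5
top stopR 59 c [ 619.3 -139.5] mean [ 619.4 -139.5   52.7] size [10.7 51.8] ang 87.2
top plate 1802 c [619.   32.2] mean [607.1  31.2   4.3] size [399.9 152.1] ang 88.4
top tbar 85 c [ 396.6 -165.9] mean [ 396.5 -166.   174.9] size [43.9 16. ] ang 83.5
top head 74 c [ 391.7 -198.1] mean [ 392.7 -198.4  218.7] size [23.2 22.6] ang 88.2
top arms 196 c [ 426.2 -207.3] mean [ 431.8 -207.5  158.8] size [81.7 49.5] ang 82.6
top arm1 86 c [ 429.8 -182.4] mean [ 432.8 -180.2  158.9] size [48.5 24.5] ang 1.0
top arm-1 96 c [ 423.3 -228.3] mean [ 428.7 -232.5  158.9] size [39.4 49.3] ang 82.8
top table z -1.168947981922953 jaw?
top bystander 152 c [ 396.  -108.6] mean [ 398.6 -109.2   27.1] size [26.2 66.6] ang 87.5
top collet 268 c [ 390.5 -372.6] mean [ 390.7 -372.5   53.3] size [54.1 55.2] ang 88.6
side tower 221 c [ 537.3 -405.9] mean [ 535.9 -40
[... 318 characters left out ...]
mean [582.4  72.5   3.5] size [403.7 155.3] ang 86.4
side tbar 128 c [ 391.5 -197.2] mean [ 390.7 -190.4  174.6] size [110.4  23.4] ang 78.3
side head 58 c [ 392.1 -197.6] mean [ 391.5 -195.3  218.3] size [25.9 24.8] ang 85.2
side arms 129 c [ 373.5 -191.6] mean [ 376.3 -193.8  159.4] size [109.1  38.8] ang 76.5
side arm1 70 c [ 379.5 -163.2] mean [ 380.1 -168.7  159.5] size [54.9 34.8] ang 69.9
side arm-1 52 c [ 367.6 -231. ] mean [ 370.  -226.6  159.1] size [35.4 31.5] ang 88.0
side table z -0.9677293186095319 jaw?
side bystander 204 c [ 395.  -107.6] mean [ 395.8 -105.6   25. ] size [28.1 69.8] ang 86.3
side collet 52 c [ 408.3 -363.9] mean [ 405.7 -360.2   46.8] size [13.3 46.8] ang 21.6
```

```bash
cat >> h.py <<'E'
KEY=np.array([392.2,-198.2]);KY=np.radians(-7.5);TOW=np.array([538.,-406.5]);TY=np.radians(5.3)
RC=np.array([622.8,32.7]);RY=-0.0166
def Ry(t): return Ro.from_euler('y',t).as_matrix()
def Rz(t): return Ro.from_euler('z',t).as_matrix()
def T(s): return np.array([[-s,0,0],[0,s,0],[0,0,-1.]])
GZ=18.
def railpose(y,x,z,th,flip,s):
    """module point at rail coords (x,y,z), foot end up by th; flip: foot toward the robot"""
    Rr=Rz(RY);p=np.array([RC[0],RC[1],42])+Rr@np.array([x,y,z])
    Rm=Rr@Rz(np.pi*flip)@Ry(-th);return p+Rm@[0,0,GZ],Rm@T(s)
def hook(th,a,b,flip):
    """module point (x,z) in the rail frame so that the rail's edge top corner is at (a,b) in the module frame"""
    c,s=np.cos(th),np.sin(th);x=-25-(a*c-b*s);z=-(a*s+b*c);return (-x if flip else x),z
E
python3 - <<'E'
from h import *
for k in range(4):
    r=[]
    for p,y in ((np.r_[KEY,208],-7.5),(np.r_[KEY,370],-7.5),(np.r_[TOW,370],24),(np.r_[TOW,202],5),(np.r_[TOW,202],112)):
        q=ctrl.solve_ik(p,down(np.radians(y+90*k-180)));r.append(None if q is None else np.round(q,2).tolist())
    print(k,r)
for f in(0,1):
  for s in(1,-1):
    r=[]
    for y in(-110,110):
      for th in(.5,0):
        x,z=hook(th,-22 if th else -25,-18.5 if th else -16,f);q=ctrl.solve_ik(*railpose(y,x,z,th,f,s));r.append(None if q is None else np.round(q,2).tolist())
    print("flip",f,s,r)
for nm,p,yaw in(("M0",(509.3,348.6),180+7.6),("M1",(430.6,116.6),14.6),("M2",(376.9,306.7),79.5-90)):
  for s in(1,-1):
    q=ctrl.solve_ik(np.r_[p,37+GZ],Rz(np.radians(yaw))@T(s));print(nm,s,None if q is None else np.round(q,2))
E
```

```text
0 [[-0.67, -0.04, 1.91, -0.0, 1.27, 2.61], [-0.67, -0.16, 1.68, -0.0, 1.62, 2.61], [-0.78, 0.37, 1.11, -0.0, 1.67, 1.95], [-0.78, 0.46, 1.33, -0.0, 1.36, 2.28], [-0.78, 0.46, 1.33, -0.0, 1.36, 0.41]]
1 [[-0.67, -0.04, 1.91, -0.0, 1.27, 1.04], [-0.67, -0.16, 1.68, -0.0, 1.62, 1.04], [-0.78, 0.37, 1.11, -0.0, 1.67, 0.38], [-0.78, 0.46, 1.33, -0.0, 1.36, 0.71], [-0.78, 0.46, 1.33, -0.0, 1.36, -1.16]]
2 [[-0.67, -0.04, 1.91, -0.0, 1.27, -0.53], [-0.67, -0.16, 1.68, -0.0, 1.62, -0.53], [-0.78, 0.37, 1.11, -0.0, 1.67, -1.19], [-0.78, 0.46, 1.33, -0.0, 1.36, -0.86], [-0.78, 0.46, 1.33, -0.0, 1.36, -2.73]]
3 [[-0.67, -0.04, 1.91, -0.0, 1.27, -2.11], [-0.67, -0.16, 1.68, -0.0, 1.62, -2.11], [-0.78, 0.37, 1.11, -0.0, 1.67, -2.76], [-0.78, 0.46, 1.33, -0.0, 1.36, -2.43], [-0.78, 0.46, 1.33, -0.0, 1.36, 1.98]]
flip 0 1 [[-0.35, 0.27, 1.97, 0.36, 0.46, -2.19], [-0.26, 0.5, 1.55, -0.0, 1.09, -1.82], [0.13, 0.3, 1.92, -0.16, 0.43, -1.3], [0.09, 0.53, 1.5, -0.0, 1.11, -1.46]]
flip 0 -1 [[-0.35, 0.27, 1.97, 0.36, 0.46, 0.95], [-0.26, 0.5, 1.55, -0.0, 1.09, 1.33], [0.13, 0.3, 1.92, -0.16, 0.43, 1.85], [0.09, 0.53, 1.5, -0.0, 1.11, 1.68]]
flip 1 1 [[-0.21, 0.84, 1.05, -0.09, 1.74, 1.38], [-0.26, 0.5, 1.55, -0.0, 1.09, 1.33], [0.07, 0.86, 1.01, 0.04, 1.77, 1.65], [0.09, 0.53, 1.5, -0.0, 1.11, 1.68]]
flip 1 -1 [[-0.21, 0.84, 1.05, -0.09, 1.74, -1.76], [-0.26, 0.5, 1.55, -0.0, 1.09, -1.82], [0.07, 0.86, 1.01, 0.04, 1.77, -1.49], [0.09, 0.53, 1.5, -0.0, 1.11, -1.46]]
M0 1 [ 0.46  0.52  1.58 -0.    1.05  1.9 ]
M0 -1 [ 0.46  0.52  1.58 -0.    1.05 -1.24]
M1 1 [ 0.07  0.22  2.01 -0.    0.91 -1.76]
M1 -1 [ 0.07  0.22  2.01 -0.    0.91  1.39]
M2 1 [ 0.5   0.29  1.91 -0.    0.94 -0.88]
M2 -1 [ 0.5   0.29  1.91 -0.    0.94  2.26]
```

```bash
cat >> h.py <<'E'
def S(msg=""):
    s=sensors.read_state();print(msg,"t%.1f"%s["t"],"p",np.round(s["eef_pos"],1),"F",np.round(s["force"],1),"Tq",np.round(s["wrist_torque"],2),"w%.1f g%.0f"%(s["grip_width"],s["grasp_force"]));return s
def kd(yaw): return down(yaw-np.pi/2)
E
python3 - <<'E'
from h import *
ctrl.move_ptp(np.r_[KEY,290],kd(KY));S("above")
ctrl.gripper_to(60);ctrl.move_l(np.r_[KEY,208],vel=120);S("at")
ctrl.gripper_to(20,80);S("closed")
ctrl.move_l(np.r_[KEY,360],vel=150);S("lifted")
ctrl.move_ptp(np.r_[TOW,330],kd(TY+np.pi/2-1.24));S("tower")
p,d=optics.grab_frame("side");q,e=optics.grab_frame("top");w=cv2.hconcat([p[90:290,240:440],q[100:300,312:512]]);cv2.imwrite("pics/key1.png",cv2.resize(w[:,:,::-1],(800,400),interpolation=cv2.INTER_CUBIC))
E
```

```text
above t1.7 p [ 392.1 -198.8  290. ] F [-0.1  0.7 -1.1] Tq [-0.02 -0.02  0.  ] w85.5 g0
at t2.9 p [ 392.7 -198.5  208.7] F [ 0.2  0.1 -0.4] Tq [-0.07 -0.02 -0.02] w59.9 g0
closed t3.3 p [ 392.8 -198.7  209. ] F [-0.3 -0.2  4. ] Tq [-0.03  0.11  0.06] w23.1 g79
lifted t4.5 p [ 391.6 -197.7  358.4] F [ 0.  -0.4 -4.7] Tq [ 0.02 -0.02  0.03] w23.2 g78
tower t5.5 p [ 537.7 -405.7  329.5] F [ 0.6 -0.3 -4.6] Tq [-0.03  0.06 -0.02] w23.3 g78
```

View pics/key1.png

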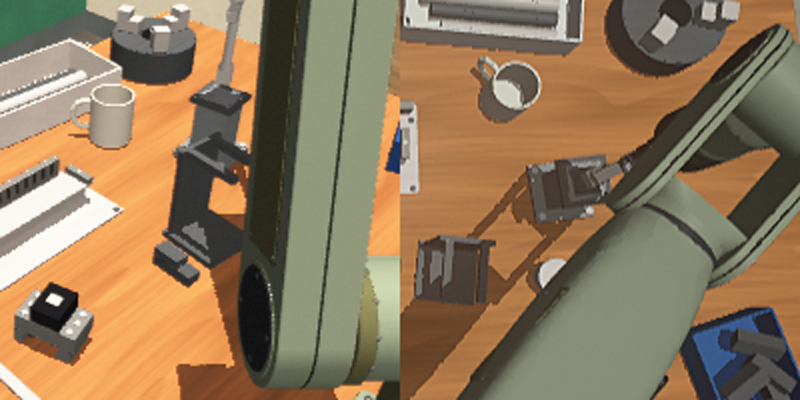

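The key hangs upright from the gripper above the tower mouth (left half, shank end at about (225,80)). I'll insert it with a force stop.

```bash
python3 - <<'E'
from h import *
ctrl.move_l(np.r_[TOW,250],vel=100,threshold=15);s=S("e~72")
h=ctrl.move_l(np.r_[TOW,201],vel=40,threshold=10);s=S("down %s"%h);print("lower end",s["eef_pos"][2]-178)
E
```

```text
e~72 t6.5 p [ 538.5 -406.9  251.1] F [-0.  -0.3 -4.3] Tq [0.02 0.06 0.03] w23.2 g78
down True t7.4 p [ 537.8 -406.6  215. ] F [ 1.6 -2.1 -3.2] Tq [-0.62 -0.58 -0.02] w23.0 g79
lower end 36.953137213049786
```

```bash
python3 - <<'E'
from h import *
pos=np.array(TOW);yaw=TY+np.pi/2-1.24
for i in range(8):
    s=sensors.read_state();F=s["force"];tq=s["wrist_torque"]
    tip=np.array([-tq[1],tq[0]])/0.19     # lateral force on the key's tip
    n=np.linalg.norm(tip)
    if n>0.8: pos=pos+tip/n*min(1.2,n*.4)
    yaw+=np.clip(tq[2]*1.0,-.08,.08)
    ctrl.move_l(np.r_[pos,s["eef_pos"][2]],kd(yaw),vel=30)
    h=ctrl.move_l(np.r_[pos,201],vel=40,threshold=12)
    s=S("%d %s pos %s yaw %.2f"%(i,h,np.round(pos,1),yaw))
    if s["eef_pos"][2]<204: break
E
```

```text
0 True pos [ 538.8 -407.4] yaw 0.40 t8.0 p [ 539.  -407.2  202.8] F [-0.5  0.   4.5] Tq [-0.27  0.82 -0.06] w23.2 g83
```

```bash
cat >> h.py <<'E'
def turn(target,sign,tqmax=0.7,step=0.12,ymin=None):
    """turn the tool about its axis (q6) by steps till |torque| says stop; returns yaw travelled"""
    q=np.array(sensors.read_state()["q"]);d=0
    while d<target:
        st=min(step,target-d);q[5]-=sign*st;d+=st;ctrl.set_joints(q);s=sensors.read_state()
        print("%.2f:%.2f"%(d,s["wrist_torque"][2]),end=" ")
        if ymin is not None and d>ymin and abs(s["wrist_torque"][2])>tqmax: break
    print();return d
E
python3 - <<'E'
from h import *
s=sensors.read_state();p=s["eef_pos"]
ctrl.move_l(p+[0,0,1.5],vel=20);S("up")
turn(1.65,1,ymin=1.0);s=S("turned");R=s["eef_rot"];print("key yaw rel tower", np.arctan2(R[1,1],R[0,1])+np.pi/2-TY)
E
```

```text
up t8.3 p [ 538.7 -407.   203.1] F [ 0.5 -0.7 -4.3] Tq [-0.72  1.34 -0.11] w23.1 g82
0.12:0.08 0.24:-0.05 0.36:-0.08 0.48:-0.05 0.60:-0.02 0.72:-0.01 0.84:-0.04 0.96:-0.01 1.08:-0.10 1.20:-0.05 1.32:-0.06 1.44:-0.08 1.56:-0.02 1.65:-0.24 
turned t11.8 p [ 538.9 -406.9  203.2] F [ 2.8 -1.4 -4.4] Tq [-0.58 -1.31 -0.24] w23.0 g82
key yaw rel tower 1.9508277289765692
```

```bash
python3 - <<'E'
from h import *
turn(.4,1,ymin=0,step=.06);s=S("turned");R=s["eef_rot"];print("key yaw rel tower", np.arctan2(R[1,1],R[0,1])+np.pi/2-TY)
p,d=optics.grab_frame("side");q,e=optics.grab_frame("top");w=cv2.hconcat([p[100:200,290:390],q[150:250,350:450]]);cv2.imwrite("pics/key2.png",cv2.resize(w[:,:,::-1],(800,400),interpolation=cv2.INTER_CUBIC))
E
```

```text
0.06:-0.18 0.12:-0.31 0.18:-0.19 0.24:0.08 0.30:0.07 0.36:-0.07 0.40:0.17 
turned t13.6 p [ 538.8 -407.   203.2] F [ 3.3 -2.8 -4.9] Tq [-0.71 -0.71  0.17] w23.2 g83
key yaw rel tower 2.3491182030828557
```

View pics/key2.png

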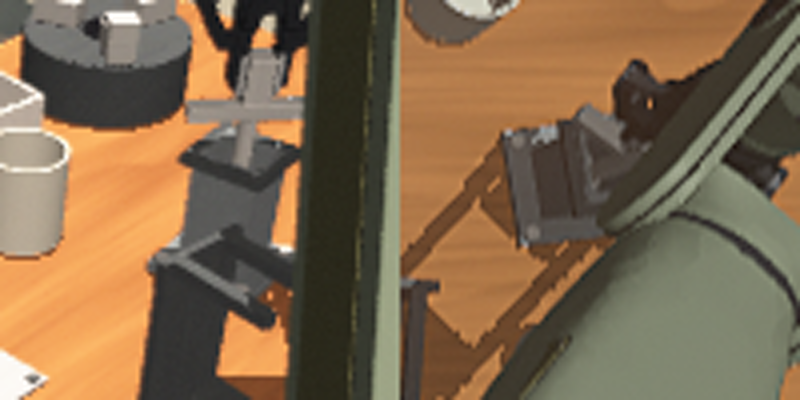

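```bash
python3 - <<'E'
from h import *
s=sensors.read_state();R=s["eef_rot"];print("tool y dir deg",np.degrees(np.arctan2(R[1,1],R[0,1])))
for n in("side","top"):
    p,d=optics.grab_frame(n);P=cloud(n,d);X,Y,Z=P[...,0],P[...,1],P[...,2]
    for lo,hi in((150,176),):
        m=(np.hypot(X-538.8,Y+407)<75)&(Z>lo)&(Z<hi);Q=P[m]
        if len(Q)<10: print(n,len(Q));continue
        r=cv2.minAreaRect(Q[:,:2].astype(np.float32));v=np.linalg.svd(Q[:,:2]-Q[:,:2].mean(0))[2][0]
        print(n,lo,len(Q),np.round(Q.mean(0),1),np.round(r[0],1),np.round(r[1],1),r[2],"pca dir",np.degrees(np.arctan2(v[1],v[0])),"z95",np.percentile(Q[:,2],[5,50,95]))
        far=Q[np.hypot(Q[:,0]-538.8,Q[:,1]+407)>30];print("far pts",len(far),np.round(far.mean(0),1) if len(far) else "", np.degrees(np.arctan2(*(far.mean(0)[:2]-[538.8,-407])[::-1])))
E
```

```text
tool y dir deg 49.923254546631185
side 150 177 [ 536.8 -395.2  164. ] [ 537.4 -398.4] [99.2 21.9] 52.188682556152344 pca dir -130.28998074693283 z95 [154.99775106 164.84056381 172.69730341]
far pts 79 [ 542.8 -389.5  163.7] 77.18857483422832
top 150 92 [ 555.8 -378.1  167.1] [ 553.2 -384.1] [55.7 18.9] 43.67620086669922 pca dir -139.26607845435169 z95 [157.76047169 168.41506698 172.09431843]
far pts 58 [ 562.1 -372.   167.4] 56.39058998118172
```

The T-bar is still aligned with the jaws and its top is at about z = 172, so the key is seated and hasn't slipped in the grip. It is well past the expected stop, though, with little torque. I'll probe the play by turning back.

```bash
cat >> h.py <<'E'
def tq(n=5):
    v=[]
    for _ in range(n): ctrl.hold(.02);v.append(sensors.read_state()["wrist_torque"])
    return np.mean(v,0)
E
python3 - <<'E'
from h import *
ctrl.hold(.2)
q=np.array(sensors.read_state()["q"]);q0=q[5];print(q0,np.round(tq(),2))
for k in range(10):
    q[5]+=.1;ctrl.set_joints(q);s=sensors.read_state();print("%.2f"%(s["q"][5]-q0),np.round(tq(),2),np.round(s["eef_pos"],1))
S()
E
```

```text
-1.6474471100189814 [-0.96 -0.85  0.11]
0.10 [-0.88 -0.91  0.03] [ 538.8 -407.   203.2]
0.20 [-0.9  -1.01 -0.06] [ 538.9 -407.   203.2]
0.30 [-0.89 -1.15 -0.06] [ 538.9 -406.9  203.2]
0.40 [-0.74 -1.15 -0.04] [ 538.9 -406.9  203.2]
0.50 [-0.59 -1.22 -0.02] [ 539.  -406.9  203.2]
0.60 [-0.52 -1.32 -0.03] [ 539.  -406.9  203.2]
0.70 [-0.42 -1.43 -0.03] [ 539.  -406.9  203.2]
0.80 [-0.33 -1.55 -0.02] [ 539.  -406.9  203.3]
0.90 [-0.44 -1.58 -0.08] [ 539.1 -406.9  203.2]
1.00 [-0.51 -1.6  -0.06] [ 539.1 -406.9  203.2]
 t17.4 p [ 539.1 -406.9  203.2] F [ 4.3 -1.6 -4.6] Tq [-0.21 -1.67 -0.06] w23.0 g82
```

```bash
python3 - <<'E'
from h import *
s=sensors.read_state();y=s["eef_rot"][:2,1]
for n in("side","top"):
    p,d=optics.grab_frame(n);P=cloud(n,d);X,Y,Z=P[...,0],P[...,1],P[...,2]
    D=P[...,:2]-[539,-407];u=D@y;w=D@np.array([-y[1],y[0]])
    m=(abs(u)>34)&(abs(u)<54)&(abs(w)<10)&(Z>140)&(Z<200);Q=Z[m];print(n,m.sum(),np.histogram(Q,bins=np.arange(140,201,4)), "u sign",np.sign(u[m]).mean())
E
```

```text
side 42 (array([ 0,  0,  0,  6,  5,  5, 15, 11,  0,  0,  0,  0,  0,  0,  0]), array([140, 144, 148, 152, 156, 160, 164, 168, 172, 176, 180, 184, 188,
       192, 196, 200])) u sign -0.047619047619047616
top 38 (array([ 0,  0,  1,  1,  0,  5,  8, 20,  3,  0,  0,  0,  0,  0,  0]), array([140, 144, 148, 152, 156, 160, 164, 168, 172, 176, 180, 184, 188,
       192, 196, 200])) u sign 1.0
```

```bash
python3 - <<'E'
from h import *
s=S();p=s["eef_pos"].copy()
for i in range(4):
    F=np.mean([sensors.read_state()["force"][:2] for _ in range(3)],0)
    if np.hypot(*F)<1: break
    p[:2]+=F/np.hypot(*F)*min(1.0,.35*np.hypot(*F));ctrl.move_l(p,vel=20);ctrl.hold(.1);S("c")
q=np.array(sensors.read_state()["q"]);
def yr():
    R=sensors.read_state()["eef_rot"];return np.arctan2(R[1,1],R[0,1])+np.pi/2-TY
while yr()>-0.25:
    q[5]+=.07 if yr()<.45 else .2;ctrl.set_joints(q);t=sensors.read_state();print("%.2f:%.2f,%.1f"%(yr(),t["wrist_torque"][2],np.hypot(*t["force"][:2])),end=" ")
    if t["wrist_torque"][2]>.6: break
S("end")
E
```

```text
t17.5 p [ 539.1 -406.9  203.2] F [ 5.7 -1.2 -4.4] Tq [-0.31 -1.6  -0.01] w22.9 g82
c t17.9 p [ 539.7 -407.   203.2] F [ 3.4 -1.3 -2.7] Tq [-0.07 -0.96  0.  ] w23.0 g83
c t18.2 p [ 540.3 -407.3  203.2] F [ 0.4 -0.2 -1.8] Tq [-0.14 -0.12  0.01] w23.2 g83
1.15:-0.09,0.7 0.96:-0.16,0.6 0.76:-0.10,2.7 0.56:-0.07,2.4 0.36:0.03,1.4 0.29:-0.01,0.9 0.21:0.01,0.5 0.14:-0.00,1.0 0.07:0.01,2.9 0.00:0.06,1.5 -0.07:0.20,2.6 -0.14:0.26,2.8 -0.21:0.37,4.2 -0.28:-0.04,2.5 end t22.0 p [ 540.1 -407.3  203.2] F [ 2.5 -0.3 -4.5] Tq [ 0.07 -0.58 -0.04] w22.9 g82
```

The CW stop shows up at the predicted angle: torque builds from 0.0 rad, then the key slips over at about 0.37 N m. So the key is engaged, and the windup has to stay small. I'll turn CCW to the off stop, watching the torque.

```bash
cat >> h.py <<'E'
def yr():
    R=sensors.read_state()["eef_rot"];return (np.arctan2(R[1,1],R[0,1])+np.pi/2-TY+1)%(2*np.pi)-1
E
python3 - <<'E'
from h import *
q=np.array(sensors.read_state()["q"])
while yr()<1.93:
    q[5]-=.06 if yr()>1.5 else .2;ctrl.set_joints(q);t=sensors.read_state();print("%.2f:%.2f,%.1f"%(yr(),t["wrist_torque"][2],np.hypot(*t["force"][:2])),end=" ")
    if yr()>1.6 and t["wrist_torque"][2]<-.22: break
ctrl.hold(.4);S("end")
E
```

```text
-0.08:0.11,3.0 0.12:0.09,1.8 0.32:0.01,2.2 0.52:0.06,2.6 0.72:0.09,3.2 0.92:0.03,3.0 1.12:0.14,2.6 1.32:0.01,1.6 1.52:0.02,1.7 1.58:-0.02,2.8 1.64:0.02,3.4 1.70:-0.09,2.1 1.76:-0.07,2.6 1.82:-0.05,1.3 1.88:-0.12,1.2 1.94:-0.31,1.4 end t26.9 p [ 540.1 -407.3  203.4] F [ 1.3 -2.3 -0.1] Tq [-0.56 -0.53 -0.33] w23.2 g83
```

```bash
cat >> h.py <<'E'
def mods(show=False):
    p,d=optics.grab_frame("top");P=cloud("top",d);Z=P[...,2];out=[]
    m=((Z>66)&(Z<80)&(P[...,0]>330)&(P[...,0]<590)&(P[...,1]>-60)&(P[...,1]<450)).astype(np.uint8)
    n,l,st,ce=cv2.connectedComponentsWithStats(m)
    for i in range(1,n):
        if st[i,4]<120: continue
        Q=P[l==i];(c,(w,h),a)=cv2.minAreaRect(Q[:,:2].astype(np.float32))
        if w>h: a+=90      # a: direction of the short (44 mm) side = module x
        a=(a+90)%180-90;c=np.array(c);ax=np.array([np.cos(np.radians(a)),np.sin(np.radians(a))])
        D=P[...,:2]-c;u=D@ax;v=D@[-ax[1],ax[0]]
        tab=[int(((s*u>49)&(s*u<57)&(abs(v)<22)&(Z>7)&(Z<55)).sum()) for s in(1,-1)]
        out.append((np.round(c,1),round(a,1),tab,(round(w),round(h))))
    return out
E
python3 - <<'E'
from h import *
q=np.array(sensors.read_state()["q"]);q[5]+=.17;ctrl.set_joints(q);S("relaxed");print(yr())
s=sensors.read_state();print(repr(s["eef_pos"]),repr(s["q"]));np.save("keyq.npy",s["q"])
ctrl.gripper_to(50);ctrl.hold(.3);S("open")
ctrl.move_l(s["eef_pos"]+[0,0,110],vel=150)
print(*mods(),sep="\n")
p,d=optics.grab_frame("side");w=p[100:200,290:390];cv2.imwrite("pics/key3.png",cv2.resize(w[:,:,::-1],(400,400),interpolation=cv2.INTER_CUBIC));S()
E
```

```text
relaxed t27.2 p [ 540.1 -407.1  203. ] F [ 1.  -0.  -2.1] Tq [-0.21 -0.4  -0.02] w22.7 g83
1.7757949469209788
array([ 540.09140878, -407.13067672,  203.04041208]) array([-7.73562150e-01,  4.64580503e-01,  1.31464704e+00, -4.08786633e-04,
        1.37035180e+00, -1.07096598e+00])
open t27.9 p [ 540.1 -407.3  203.4] F [-0.1 -0.3  0.6] Tq [ 0.04  0.02 -0.04] w49.7 g0
(array([509.1, 349.6]), 7.9, [0, 0], (44, 57))
(array([430.6, 116.6]), 15.3, [0, 0], (44, 56))
(array([376.9, 306.7]), -10.5, [4, 0], (57, 44))
 t28.9 p [ 539.5 -406.5  310.8] F [ 0.1 -0.3  0.6] Tq [ 0.01 -0.02 -0.03] w50.1 g0
```

View pics/key3.png

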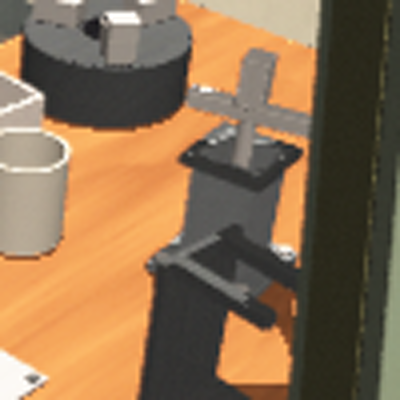

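The key stands upright in the shaft at (255,100). I'll pick module 1 and place it at rail y = -110, and save a close crop of modules 0 and 2 before the arm gets in the way.

```bash
cat >> h.py <<'E'
def pick(c,yaw,s):
    R=Rz(np.radians(yaw))@T(s);c=np.asarray(c,float)
    ctrl.gripper_to(76);ctrl.move_ptp(np.r_[c,160],R);ctrl.move_l(np.r_[c,37+GZ],vel=130,threshold=12);S("pick down")
    ctrl.gripper_to(45,120);S("grip");ctrl.move_l(np.r_[c,175],vel=180)
def insert(y,s,th=.5,db=0.):
    f=0;x,z=hook(th,-22,-18.5+db,f)
    ctrl.move_ptp(*railpose(y,x-20,z+60,th,f,s));ctrl.move_l(railpose(y,x-20,z,th,f,s)[0],vel=130);S("pre")
    h=ctrl.move_l(railpose(y,x+7,z,th,f,s)[0],vel=30,threshold=8);st=S("in %s"%h)
    e=(st["eef_pos"]-railpose(y,x,z,th,f,s)[0])@Rz(RY)[:,0];print("stopped at x err %.1f (expect ~+1.6)"%e);return e
E
python3 - <<'E'
from h import *
p,_=optics.grab_frame("top");q,_=optics.grab_frame("side")
w=cv2.hconcat([cv2.resize(p[180:272,148:208],(391,600),interpolation=cv2.INTER_CUBIC),cv2.resize(q[250:340,150:210],(400,600),interpolation=cv2.INTER_CUBIC)]);cv2.imwrite("pics/m02.png",w[:,:,::-1])
pick((430.6,116.6),15.,1)
insert(-110,1)
p,_=optics.grab_frame("side");cv2.imwrite("pics/in1.png",cv2.resize(p[130:290,150:350,::-1],(750,600),interpolation=cv2.INTER_CUBIC))
E
```

```text
pick down t32.3 p [431.4 116.6  55.6] F [-0.3  0.9  0. ] Tq [-0.02 -0.06 -0.01] w76.0 g0
grip t32.6 p [431.9 116.6  56.3] F [-0.8 -1.2  6.6] Tq [-0.03  0.16  0.03] w54.9 g127
pre t35.0 p [578.3 -76.   85. ] F [ 0.  -0.2 -2.9] Tq [0.03 0.5  0.03] w54.8 g127
in True t35.8 p [601.6 -76.9  83.9] F [-2.7 -1.1  5.2] Tq [-0.11  0.46 -0.04] w54.7 g129
stopped at x err 3.8 (expect ~+1.6)
```

View pics/m02.png

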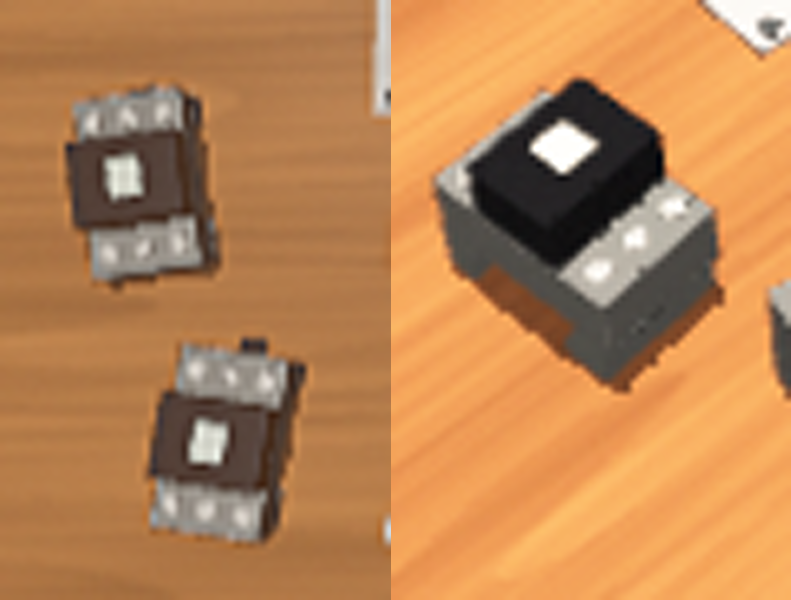

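View pics/in1.png

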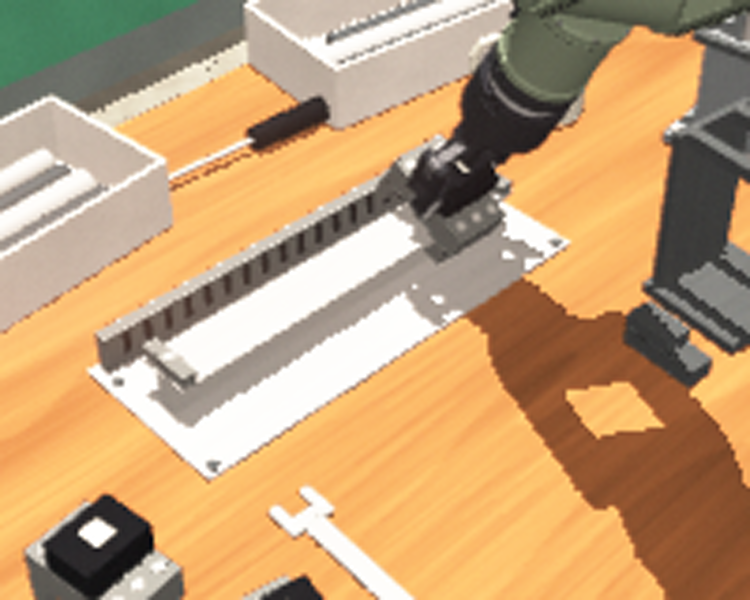

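Module 1's lip is in at the near edge of the rail (475,225). In the close crop, module 0 shows no tab on its robot-facing end, and a tab there would be visible as on module 2, so its foot faces away from the robot like the others. Now I'll rock module 1 down.

```bash
cat >> h.py <<'E'
def rock(y,s,dx,th0=.5):
    for th in np.arange(th0-.1,-.11,-.1):
        w=min(1,max(0,1-th/th0));x,z=hook(th,-22.5-2*w,-17.5+1.5*w,0)
        p,R=railpose(y,x+dx,z-(1.0 if th<.05 else 0),th,0,s)
        h=ctrl.move_l(p,R,vel=30,threshold=60);S("th%.1f %s"%(th,h))
        if h: break
def press(y,s,dx):
    """release, then press the foot end down with the closed fingertips"""
    ctrl.gripper_to(72);st=sensors.read_state();R=railpose(y,0,16,0,0,s)[1]
    ctrl.move_l(st["eef_pos"]+[0,0,60],vel=150);ctrl.gripper_to(0,40)
    tip=lambda z:railpose(y,36+dx,0,0,0,s)[0]*[1,1,0]+[0,0,70+z+ctrl.tcp_to_tips]
    ctrl.move_ptp(tip(25),R);h=ctrl.move_l(tip(-2),vel=40,threshold=38);st=S("press %s"%h);print("tip z",st["eef_pos"][2]-ctrl.tcp_to_tips,"expect 70")
    ctrl.move_l(tip(70),vel=180)
def onrail():
    out=[]
    for n in("top","side"):
        p,d=optics.grab_frame(n);P=cloud(n,d);L=(P-np.r_[RC,42])@Rz(RY);Z=L[...,2]
        m=((Z>44)&(Z<66)&(abs(L[...,0])<50)&(abs(L[...,1])<165)).astype(np.uint8)
        k,l,st,ce=cv2.connectedComponentsWithStats(m)
        for i in range(1,k):
            if st[i,4]<60: continue
            Q=L[l==i];top=Q[Q[:,2]>np.percentile(Q[:,2],50)-4];A=np.c_[top[:,:2],np.ones(len(top))];g=np.linalg.lstsq(A,top[:,2],rcond=None)[0]
            r=cv2.minAreaRect(top[:,:2].astype(np.float32))
            print(n,"nose c",np.round(r[0],1),"size",np.round(r[1]),"ang",round(r[2],1),"ztop-53 %.1f"%(np.median(top[:,2])-53),"tilt",np.round(g[:2],3))
E
python3 - <<'E'
from h import *
rock(-110,1,1.5)
press(-110,1,1.5)
s=sensors.read_state();ctrl.move_ptp([450,-150,330],down(-np.pi/2));onrail();S()
E
```

```text
th0.4 False t36.2 p [605.7 -77.2  83.6] F [-0.7 -0.4 -0.5] Tq [-0.07  0.49 -0.02] w54.9 g128
th0.3 False t36.5 p [610.3 -77.2  82.7] F [-1.9 -0.3  1.7] Tq [-0.17  0.5   0.03] w54.8 g130
th0.2 False t36.8 p [614.6 -77.4  81.7] F [-4.2 -1.   6.2] Tq [-0.18  0.52 -0.1 ] w55.0 g131
th0.1 False t37.1 p [618.7 -77.4  83.4] F [-16.8   1.   28. ] Tq [ 0.2   1.99 -0.04] w55.3 g134
th0.0 False t37.5 p [623.1 -77.4  77.4] F [-5.2  0.3 11.8] Tq [-0.13  1.05 -0.03] w54.9 g133
th-0.1 False t37.8 p [627.1 -77.6  79.3] F [-12.4   1.8  30.7] Tq [ 0.32  2.42 -0.14] w54.7 g135
press False t40.4 p [659.3 -77.8  94.7] F [-2.4  1.3  8.6] Tq [0.13 0.35 0.04] w-0.2 g4
tip z 69.6834004868597 expect 70
top nose c [  -0.8 -110. ] size [52. 41.] ang 89.4 ztop-53 -1.2 tilt [0.034 0.013]
side nose c [  -1.8 -108.2] size [47. 59.] ang 2.4 ztop-53 -1.6 tilt [ 0.016 -0.003]
 t43.5 p [ 450.1 -149.9  329.8] F [-0.1 -0.5 -0.1] Tq [-0.01  0.01  0.05] w-0.1 g0
```

Module 1 is home: tilt about 0.02, x about -1, height right. Next is module 2.

```bash
python3 - <<'E'
from h import *
M=mods();print(*M,sep="\n")
c=min(M,key=lambda m:np.linalg.norm(m[0]-[377,307]));print(c)
pick(c[0],c[1],1)
e=insert(0,1)
if e>-1:
    rock(0,1,1.5);press(0,1,1.5)
    ctrl.move_ptp([450,-150,330],down(-np.pi/2));onrail();print(*mods(),sep="\n");S()
E
```

```text
(array([509.3, 349. ]), 8.3, [2, 0], (45, 56))
(array([377. , 306.8]), -10.8, [5, 0], (56, 44))
(array([377. , 306.8]), -10.8, [5, 0], (56, 44))
pick down t47.0 p [377.8 307.1  55.7] F [-0.3 -0.8 -0.4] Tq [-0.01 -0.01 -0.02] w75.9 g0
grip t47.3 p [378.3 307.5  56.5] F [-0.9 -0.8  6.1] Tq [-0.14  0.11 -0.01] w54.6 g127
pre t50.0 p [580.1  33.9  85. ] F [ 0.1 -0.8 -3.3] Tq [-0.01  0.53  0.04] w55.1 g127
in True t50.8 p [603.3  33.   83.9] F [-3.  -0.2  6.3] Tq [-0.03  0.43 -0.07] w54.8 g128
stopped at x err 3.7 (expect ~+1.6)
th0.4 False t51.2 p [607.5  32.9  83.7] F [-1.9 -0.2  0. ] Tq [-0.03  0.44 -0.07] w55.1 g128
th0.3 False t51.5 p [612.1  32.8  82.8] F [-2.1 -1.1  4.3] Tq [-0.05  0.52 -0.08] w54.5 g130
th0.2 False t51.8 p [616.6  32.9  81.6] F [-3.7 -0.5  5.1] Tq [-0.03  0.5  -0.16] w54.9 g130
th0.1 False t52.1 p [620.6  32.8  83.6] F [-17.2  -0.   30.3] Tq [ 0.01  2.07 -0.3 ] w54.6 g133
th0.0 False t52.4 p [624.9  32.6  77.5] F [-6.5 -1.7 12.5] Tq [ 0.15  1.07 -0.1 ] w54.7 g133
th-0.1 False t52.7 p [628.9  32.6  79.4] F [-12.4  -0.   32.4] Tq [ 0.02  2.38 -0.2 ] w54.4 g135
press False t55.3 p [661.1  32.1  94.7] F [-1.8  0.7  7.2] Tq [0.04 0.43 0.02] w0.2 g4
tip z 69.65854105107246 expect 70
top nose c [-0.9  0.1] size [52. 43.] ang 89.7 ztop-53 -1.0 tilt [-0.007  0.008]
top nose c [  -0.7 -110. ] size [52. 41.] ang 89.0 ztop-53 -0.7 tilt [-0.01  -0.003]
side nose c [  -0.7 -108. ] size [59. 45.] ang 89.4 ztop-53 -1.4 tilt [ 0.014 -0.013]
side nose c [-0.9  1.6] size [46. 55.] ang 0.8 ztop-53 -1.2 tilt [ 0.01  -0.016]
(array([509.8, 348.6]), 8.2, [1, 0], (44, 57))
 t58.3 p [ 450.1 -149.9  329.8] F [ 0.3  0.5 -0.8] Tq [-0.    0.01  0.01] w0.1 g0
```

Module 2 is home too. Module 0 has not been knocked, and its tab count again puts the foot on the far side.

```bash
python3 - <<'E'
from h import *
M=mods();print(*M,sep="\n");c=M[0]
pick(c[0],c[1],1)
e=insert(110,1)
if e>-1:
    rock(110,1,1.5);press(110,1,1.5)
    ctrl.move_ptp([450,-150,330],down(-np.pi/2));onrail();S()
    p,_=optics.grab_frame("side");q,_=optics.grab_frame("top")
    w=cv2.hconcat([cv2.resize(p[130:290,150:310],(400,400),interpolation=cv2.INTER_CUBIC),cv2.resize(q[110:230,200:320],(400,400),interpolation=cv2.INTER_CUBIC)]);cv2.imwrite("pics/rail.png",w[:,:,::-1])
E
```

```text
(array([509.2, 349. ]), 7.2, [1, 0], (44, 57))
pick down t62.0 p [510.1 349.4  56. ] F [ 0.2 -0.3  0.2] Tq [-0.01  0.03  0.02] w75.7 g0
grip t62.3 p [510.4 349.7  56.8] F [-0.5  0.1  5.1] Tq [-0.03  0.02  0.04] w54.9 g127
pre t64.7 p [582.2 144.2  85.1] F [-0.7 -0.5 -2.5] Tq [-0.01  0.43  0.  ] w55.2 g127
in True t65.4 p [604.9 142.9  84.1] F [-2.4 -0.4  4.5] Tq [0.02 0.32 0.02] w55.3 g128
stopped at x err 3.5 (expect ~+1.6)
th0.4 False t65.8 p [609.2 143.   83.9] F [-2.4 -0.6  1.6] Tq [ 0.01  0.57 -0.02] w55.1 g129
th0.3 False t66.1 p [613.9 142.9  83. ] F [-3.5 -0.4  5. ] Tq [0.02 0.69 0.01] w54.8 g131
th0.2 False t66.4 p [618.3 143.1  81.8] F [-5.2 -0.1  8.4] Tq [0.11 0.78 0.06] w54.8 g131
th0.1 False t66.7 p [622.3 143.1  83.7] F [-17.6  -1.3  28.6] Tq [-0.16  2.03 -0.03] w55.1 g134
th0.0 False t67.0 p [626.7 142.9  77.8] F [-7.2 -0.6 14.3] Tq [ 0.12  1.27 -0.04] w54.6 g133
th-0.1 False t67.3 p [630.7 142.9  79.7] F [-12.8  -1.   32.2] Tq [-0.14  2.64  0.05] w55.0 g134
press False t69.9 p [662.8 142.   94.7] F [-2.1 -1.3  6.8] Tq [-0.1   0.42  0.04] w-0.2 g4
tip z 69.68658860997388 expect 70
top nose c [ -0.5 110.3] size [52. 44.] ang 89.9 ztop-53 -1.1 tilt [-0.002  0.   ]
top nose c [-0.7  0.1] size [52. 43.] ang 89.2 ztop-53 -0.4 tilt [ 0.005 -0.015]
top nose c [  -0.6 -109.8] size [53. 41.] ang 89.5 ztop-53 -0.6 tilt [ 0.01  -0.003]
side nose c [  -0.4 -108.4] size [46. 57.] ang 2.1 ztop-53 -1.3 tilt [ 0.017 -0.006]
side nose c [-1.5  1.2] size [46. 57.] ang 0.7 ztop-53 -1.3 tilt [ 0.012 -0.002]
side nose c [ -0.4 111.7] size [46. 57.] ang 1.4 ztop-53 -1.3 tilt [ 0.015 -0.008]
 t72.8 p [ 450.1 -149.8  329.7] F [ 0.8  0.3 -0.2] Tq [ 0.01 -0.02  0.05] w0.3 g0
```

View pics/rail.png

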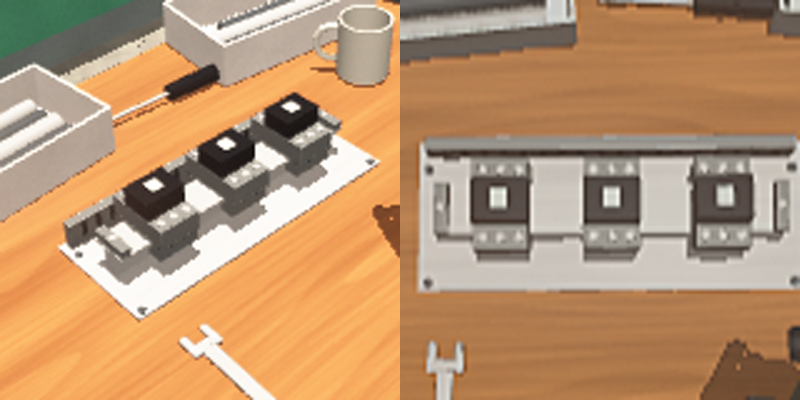

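All three modules sit flat and square at right-half pixels (500,200), (611,200) and (725,198). Now back to the key: I'll check how the head stands, grip it and turn it on.

```bash
python3 - <<'E'
from h import *
for n in("side","top"):
    p,d=optics.grab_frame(n);P=cloud(n,d);m=(np.hypot(P[...,0]-540,P[...,1]+407)<45)&(P[...,2]>205)&(P[...,2]<222);Q=P[m];print(n,m.sum(),np.round(Q.mean(0),1) if m.any() else "", np.round(cv2.minAreaRect(Q[:,:2].astype(np.float32)),1) if m.any() and 0 else (cv2.minAreaRect(Q[:,:2].astype(np.float32)) if m.any() else ""))
kq=np.load("keyq.npy");R=kd(TY+1.776);B=np.array([540.1,-407.1])
ctrl.gripper_to(60);ctrl.move_ptp(np.r_[B,290],R);print(np.round(sensors.read_state()["q"]-kq,2))
h=ctrl.move_l(np.r_[B,203],vel=100,threshold=10);S("down %s"%h)
if not h:
    ctrl.gripper_to(18,80);s=S("grip")
    q=np.array(s["q"])
    while yr()>-.2:
        q[5]+=.06 if yr()<.25 else .2;ctrl.set_joints(q);t=sensors.read_state();print("%.2f:%.2f,%.1f"%(yr(),t["wrist_torque"][2],np.hypot(*t["force"][:2])),end=" ")
        if yr()<.2 and t["wrist_torque"][2]>.22: break
    ctrl.hold(.4);S("end")
E
```

```text
side 42 [ 532.7 -398.6  210.6] ((533.7109985351562, -401.38336181640625), (24.35549545288086, 31.77733612060547), 7.82802677154541)
top 74 [ 533.6 -401.5  212.7] ((534.0037841796875, -402.1938171386719), (23.643033981323242, 24.73924446105957), 16.7213077545166)
[ 0.   -0.07 -0.09  0.    0.15 -0.  ]
down False t76.4 p [ 540.6 -407.6  204.1] F [-0.2 -0.2  1. ] Tq [ 0.05 -0.01  0.03] w60.0 g0
grip t76.8 p [ 540.4 -407.5  204.1] F [-0.3 -0.3  3. ] Tq [ 0.02  0.1  -0.02] w23.2 g78
1.58:0.01,1.1 1.38:0.03,0.3 1.18:0.02,0.8 0.98:0.02,1.4 0.78:-0.06,1.5 0.58:0.02,1.2 0.38:0.01,1.5 0.18:0.04,3.1 0.12:0.02,3.1 0.06:0.09,2.6 -0.00:-0.01,3.0 -0.06:0.20,2.6 -0.12:0.31,2.9 end t81.0 p [ 540.3 -407.4  204. ] F [-3.   1.9  2.6] Tq [0.5  0.91 0.38] w22.4 g79
```

Holding torque at the CW stop is 0.38 N m, well above the stem's friction, so the stem is on. I'll relax the windup, lift the key out and hang it.

```bash
python3 - <<'E'
from h import *
q=np.array(sensors.read_state()["q"]);q[5]-=.18;ctrl.set_joints(q);s=S("relaxed");print(yr())
p=s["eef_pos"]
h=ctrl.move_l([p[0],p[1],365],vel=120,threshold=25);S("lift %s"%h)
if not h:
    ctrl.move_ptp(np.r_[KEY,368],kd(KY));S("over rack")
    h=ctrl.move_l(np.r_[KEY,320],vel=80,threshold=8);S("a %s"%h)
    if not h: h=ctrl.move_l(np.r_[KEY,205],vel=60,threshold=8);S("b %s"%h)
    n="side";p,_=optics.grab_frame(n);q,_=optics.grab_frame("top");w=cv2.hconcat([p[110:240,300:430],q[170:300,290:420]]);cv2.imwrite("pics/hang.png",cv2.resize(w[:,:,::-1],(800,400),interpolation=cv2.INTER_CUBIC))
E
```

```text
relaxed t81.2 p [ 540.5 -407.5  204. ] F [-2.5  0.7  3.2] Tq [0.34 0.76 0.05] w23.2 g79
0.052599786466352993
lift False t82.7 p [ 540.2 -407.2  363.5] F [-0.1  0.2 -4.2] Tq [-0.02  0.04 -0.01] w23.0 g79
over rack t83.8 p [ 392.9 -199.   368.5] F [ 0.5 -0.4 -5. ] Tq [ 0.01 -0.01  0.01] w23.1 g79
a False t84.5 p [ 392.4 -198.4  320.3] F [ 0.6 -1.2 -4.6] Tq [-0.   -0.02  0.03] w22.9 g79
b True t86.2 p [ 392.2 -198.1  210.3] F [-1.3  0.2  4.7] Tq [-0.01  0.09  0.02] w23.4 g80
```

View pics/hang.png

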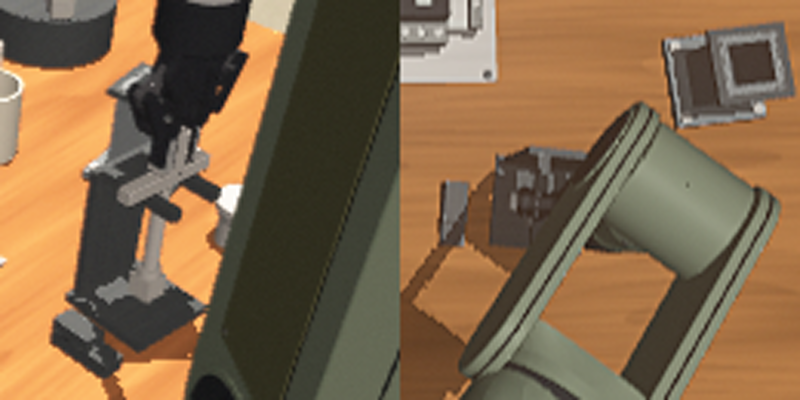

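The key hangs between the arms, T-bar across them at (165,178) and shank straight down. I'll release it, back off and check.

```bash
python3 - <<'E'
from h import *
s=sensors.read_state();ctrl.gripper_to(55);ctrl.hold(.3);ctrl.move_l(s["eef_pos"]+[0,0,110],vel=120)
ctrl.move_ptp([400,-10,350],down(-np.pi/2));ctrl.hold(.5);onrail()
for n in("top","side"):
    p,d=optics.grab_frame(n);P=cloud(n,d);X,Y,Z=P[...,0],P[...,1],P[...,2]
    K=(X>330)&(X<480)&(Y>-290)&(Y<-120)
    for lab,lo,hi in(("tbar",168,181),("head",212,226)):
        Q=P[K&(Z>lo)&(Z<hi)]
        if len(Q): r=cv2.minAreaRect(Q[:,:2].astype(np.float32));print(n,lab,len(Q),np.round(r[0],1),np.round(r[1],1),round(r[2],1),round(float(np.median(Q[:,2])),1))
    if n=="top": a=p
w=cv2.hconcat([cv2.resize(p[100:260,250:430],(450,400)),cv2.resize(a[150:280,290:403],(348,400))]);cv2.imwrite("pics/final.png",w[:,:,::-1]);S()
E
```

```text
top nose c [ -0.  110.3] size [53. 44.] ang 89.7 ztop-53 -1.3 tilt [-0.008  0.004]
top nose c [-0.9  0.1] size [52. 44.] ang 89.6 ztop-53 -0.9 tilt [-0.007 -0.006]
top nose c [  -0.9 -110.1] size [53. 41.] ang 89.7 ztop-53 -0.4 tilt [0.021 0.007]
side nose c [  -1.7 -107.7] size [47. 57.] ang 0.2 ztop-53 -1.7 tilt [ 0.015 -0.015]
side nose c [-1.   1.7] size [44. 59.] ang 0.5 ztop-53 -1.3 tilt [ 0.005 -0.004]
side nose c [ -1.  112.3] size [56. 46.] ang 88.9 ztop-53 -1.2 tilt [ 0.018 -0.011]
top tbar 121 [ 391.2 -204.7] [96.  19.8] 82.4 175.2
top head 77 [ 394.5 -197.8] [25.  22.6] 88.5 218.7
side tbar 144 [ 393.6 -194.4] [113.   25.7] 76.4 174.2
side head 62 [ 394.  -195.9] [26.5 23.3] 80.4 218.7
 t89.5 p [400. -10. 350.] F [ 1.4 -0.3 -0.2] Tq [-0.03 -0.03  0.03] w54.7 g0
```

View pics/final.png

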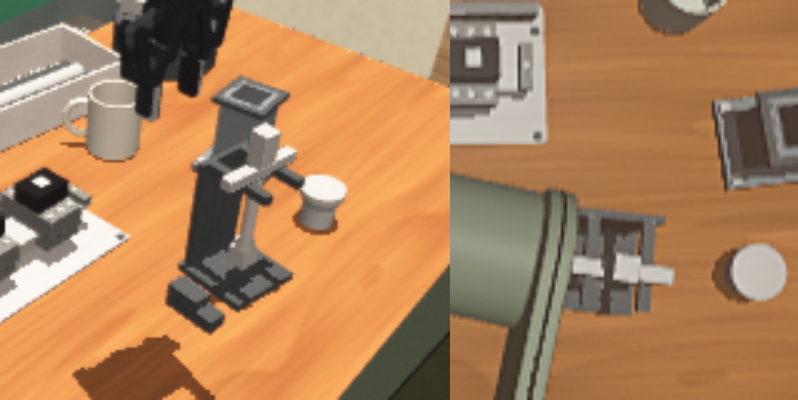

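The key hangs upright in its rack at the starting height, with the T-bar at (260,168), and all modules are home. I'm handing the job in.

```bash
python3 -c "
from plant import ctrl
print(ctrl.finish_job())"
```

```text
the job is handed in; nothing more can be done
None
```

I handed the job in at about 90 s of the 208 s allowed, with no verdict returned: the stem was turned off, all three modules were clicked home, the stem was turned back on, and the key was hung in its rack. The stem angle can't be read, so off and on rest on the torque felt at each stop; the key also slipped past each stop once early on, briefly turning the stem back on before the final off, before any module was fitted.

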